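# Unbolt and open the tube warmer

## Task

The tube warmer on the lab bench is bolted shut. Draw the steel bolt on its deck fully back by its upright knob, then slide the lid fully open by its black bar handle so that the tubes underneath can be reached, and let go.

Things in the scene. Friction and masses are not known exactly. Their poses are not given: they have to be found in the camera images.
- bolt (a joint): Travel of the steel bolt in m: 0 = shot, lying 20 mm across the lid's path; 0.040 = fully drawn back, at its stop. It slides along the warmer's -x (to the warmer's front, the robot's side). Starts between 0 and 0.007; the lid is free beyond 0.020. Needs about 1.5 N, stays where it is left.
- bolt_knob (a point): Point in the bolt's upright round steel knob (16 mm across, 45 mm tall) on the warmer's front deck, 143 mm above the bench, 18 mm below the knob's top, 26 mm above the flat bolt (16 mm wide). A 28 mm wide strap over the bolt, behind the knob, tops out at 121 mm. Axes are the warmer's: x to its back, y the way the lid opens, z up. A low vent cap and a loose jar stand about 100 mm to either side.
- lid (a joint): Travel of the aluminium lid in m: 0 = shut, 0.100 = fully open, at its stop. It slides level along the warmer's +y (to the robot's left) and cannot pass about 0.003 while the bolt is shot. Needs about 2 N, stays where it is left.
- lid_handle (a point): Middle of the lid's black bar handle: upright rib 56 mm long (x), 14 thick (y), 45 tall, amid the 120 x 120 x 12 mm lid; 137 mm above the bench, 21 mm below the rib's top, 24 mm above the lid. Axes as for bolt_knob. The warmer is a white and dark grey case 280 x 290 mm, deck 100 mm high, turned up to 0.3 rad. Loose things up to 130 mm tall stand around it.

How it is judged (in metres and radians):
On the way, in this order (a step that is already met when the one before it is completed fails the run):
1. the bolt is drawn back while the lid is still shut (value of joint bolt above 0.028 m and value of joint lid below 0.01 m), for 0.2 s.
2. the lid is slid open (value of joint lid above 0.085 m), for 0.2 s.
At the end, for the whole second after the job is handed in: The bolt is drawn back by more than 28 mm of its 40 mm, the lid is open by more than 85 mm of its 100 mm and at rest (value of joint bolt above 0.028 m and value of joint lid above 0.085 m and velocity of joint lid between -0.01 and 0.01 m/s); the robot touches nothing.
It also fails if it takes over 38 s, if anything falls off the work surface, if the arm or the gripper's body presses on something with over 40 N, if the wrist force passes 120 N, or if a joint passes its speed limit or range.

## Robot

A 6-joint arm with a two-finger parallel gripper is mounted at the origin on the work surface. World frame = base frame: x ahead of the robot, y to its left, z up, the work surface at z = 0. Lengths are in mm, angles in rad, forces in N, time in s.
With the tool pointing down it reaches from about 400 to 825 mm from the base axis. Payload 7 kg.
Tool frame: the origin (TCP) lies where the fingers leave the gripper's body, on its centre line; the fingertips stand 73 mm ahead of it and the grasp point (between the pads) lies 54 mm ahead of it; z points along the fingers, y is the line along which they close (so a half turn about z gives the same grasp; the last joint's range is limited). The gripper opens to 85 mm and grips with 20 to 120 N. Pads are 22 mm wide; open, the fingers measure 114 mm over their backs; the gripper's body (76 mm by 85 mm) begins 54 mm behind the grasp point. The pads swing forward as they close: fully open they stand 13 mm farther back than shut.
Start: joints at [1.542, 0.359, 0.012, 0, -1.224, -0.288], TCP at [210.289, 641.384, 303.902] pointing down, gripper open.
Joint ranges: [-3.07, 3.07], [-1.43, 2.12], [-1.02, 1.25], [-3.03, 1.67], [-3.05, -0], [-3.03, 3.03]. Speed limits (rad/s): [2.39, 2.39, 3.01, 3.14, 3.14, 3.14].

## Interface

Orientations are given as a rotation vector (axis times angle).
In Python, from rig import env gives the robot as it stands. The module is installed in compiled form; this text tells all that it offers.
- The arm moves only by the shell command python3 -m handwheel 'ROWS'. ROWS is JSON, a list of rows, each a list of 3 entries, a list of its own where there are three numbers: the turn, a rotation vector about the tool's x, y, z in rad, then the shift along the tool's x, y, z in mm, then the finger opening in mm, from 0 to 85.4. A call has 1 to 12 rows; each row is the pose to reach, as a shift and turn from the pose commanded when the call began, along the tool's axes at that moment; what a row does not reach only later rows make up. A row lasts 1/8 s, in which the tool goes at most 62.5 mm and 10.7 degrees, less where a joint would pass 70% of its speed; a pose out of reach is approached as far as the arm can. A call with a gripper value outside its range is refused whole. The fingers move at their own pace and stop on an object; the grip force is fixed at half the most. Time passes only in rows, so rows that repeat a pose let the fingers close. It gives the time, the measured TCP pose, the force, the opening and the grip force at its end, in the units of the state.
- env.state(): the state, without advancing time (a new reading comes with each control period).
- env.capture(name): name is "scene" or "top" or "wrist"; returns a dict with "image" (384x512x3 uint8, red, green, blue), "fx", "fy", "cx", "cy" (pixels), "R" (3x3) and "t" (3): a world point X has camera coordinates R X + t. Camera axes: x right, y down, z forward; pixel columns grow to the right and rows downward; lengths in mm; the calibration is good to about 2 mm. A picture is of the moment at which its call begins. There is no depth.
- env.hand_in(): hands the job in; it is judged then, once.
The state is a dict: "time_s": time; "q": joint angles; "qvel": joint speeds; "joint_efforts": joint torques, N m; "position": TCP position; "eef_rot": TCP orientation; "force": force on the tool from outside, world axes, zero at the start; "moment": the same for the moment, N m; "width": finger opening in mm; "grasp_force": force on a finger pad.
Only numpy, scipy, OpenCV 4.12 (cv2) and the standard library are available. Lean on these libraries where they do the work, as an engineer would, in place of code of your own. Each camera call takes 0.05 s, during which the arm holds its last target. There are 200 camera calls.

## Working session

There is one attempt and no reset: what is moved stays moved. The work goes in short steps, Python scripts to look and compute and a shell command to move; the robot and the scene stay as the last step left them, time stands still between calls to the robot, and variables do not carry over. Pictures are saved under pics/ and viewed, at most 10 in all, crops included, and the job is handed in when it is done.

```bash
mkdir -p pics
cat > h.py <<'E'
import numpy as np, cv2, pickle
from rig import env
def snap(n,f):
    c=env.capture(n); cv2.imwrite(f'pics/{f}.png',c['image'][:,:,::-1]); pickle.dump(c,open(f'pics/{f}.pkl','wb')); return c
def ray(c,u,v,z):
    R=np.array(c['R']);t=np.array(c['t']);o=-R.T@t
    d=R.T@np.array([(u-c['cx'])/c['fx'],(v-c['cy'])/c['fy'],1]); return o+d*(z-o[2])/d[2]
def ld(f): return pickle.load(open(f'pics/{f}.pkl','rb'))
E
python3 - <<'E'
from h import *
a=snap('top','top0');b=snap('scene','scene0')
im=np.hstack([a['image'],b['image']])
for c in(a,b): print(-np.array(c['R']).T@c['t'],c['fx'])
s=env.state();print(s['position'],s['eef_rot'],s['time_s'],s['width'])
E
```

```text
[439.45643022   7.53479012 849.60086357] 491.9774806004556
[936.67615565 174.06337206 667.76753527] 429.087957796319
[210.18735466 641.09931469 303.04743046] [ 3.10075467e+00 -4.95445718e-01 -1.67075568e-04] 0.1 85.44211085344182
```

View pics/top0.png

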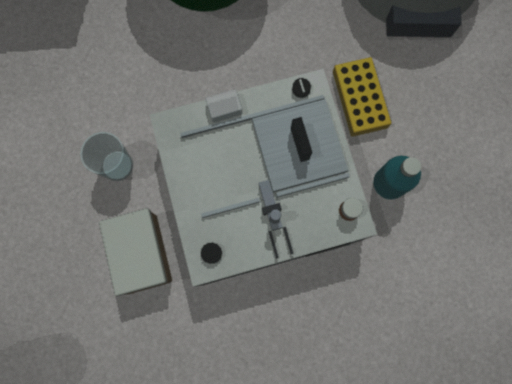

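View pics/scene0.png

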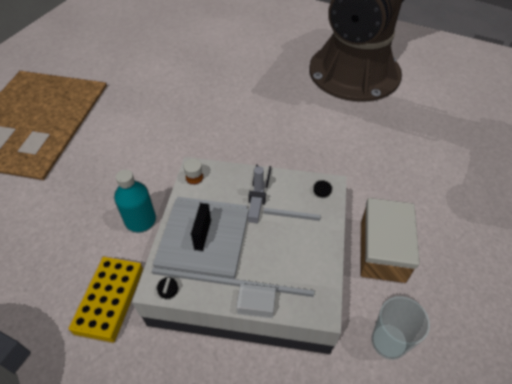

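The top view shows the warmer turned slightly. The knob is near (276,216), the handle runs from (297,120) to (308,158), and the deck corners are near (153,105), (325,70), (374,235) and (195,285). I'll enlarge both views around the knob and handle.

Run:
```python
from h import *
a=ld('top0')['image'][100:270,230:380];b=ld('scene0')['image'][160:260,180:290]
A=cv2.resize(a[:,:,::-1],None,fx=3,fy=3,interpolation=2);B=cv2.resize(b[:,:,::-1],None,fx=3,fy=3,interpolation=2)
o=np.zeros((max(A.shape[0],B.shape[0]),A.shape[1]+B.shape[1],3),np.uint8);o[:A.shape[0],:A.shape[1]]=A;o[:B.shape[0],A.shape[1]:]=B
cv2.imwrite('pics/crop0.png',cv2.convertScaleAbs(o,alpha=1.4))
c=ld('top0')
for p in [(153,105),(325,70),(374,235),(195,285)]: print(p,ray(c,*p,100).round())
```

```text
(153, 105) [715. 181. 100.]
(325, 70) [780. -95. 100.]
(374, 235) [ 513. -168.  100.]
(195, 285) [433. 101. 100.]
```

View pics/crop0.png

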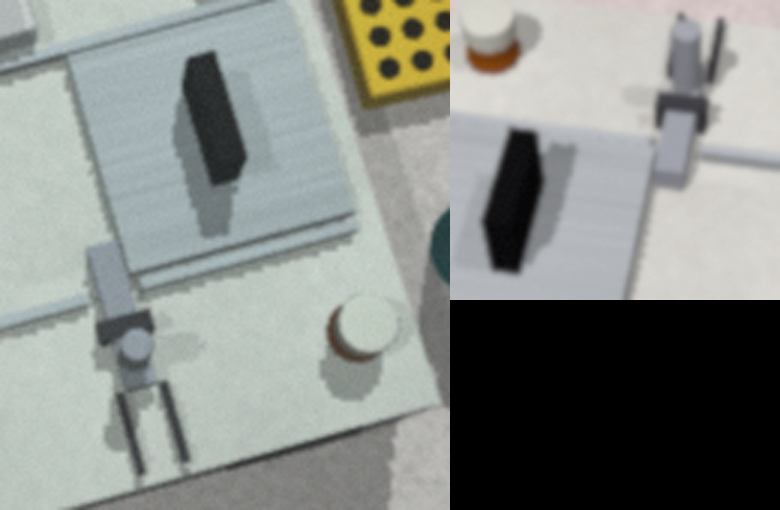

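Run:
```python
from h import *
from scipy.spatial.transform import Rotation as Ro
T,S=ld('top0'),ld('scene0')
P=lambda c:np.array([[c['fx'],0,c['cx']],[0,c['fy'],c['cy']],[0,0,1]])@np.c_[c['R'],c['t']]
def tri(n,p,q):
    p=(230+p[0]/3,100+p[1]/3); q=(180+(q[0]-450)/3,160+q[1]/3)
    X=cv2.triangulatePoints(P(T),P(S),np.float64(p),np.float64(q)).ravel();print(n,(X[:3]/X[3]).round(1))
    return p,q
p,q=tri('knobtop',(136,346),(686,32));print(ray(T,*p,161),ray(S,*q,161))
p,q=tri('handletop',(216,110),(512,176));print(ray(T,*p,158),ray(S,*q,158))
tri('Lrail far',(142,472),(720,20));tri('Lrail near',(120,395),(712,80))
s=env.state();R=Ro.from_rotvec(s['eef_rot']).as_matrix();print(R.round(3),s['q'])
for p,q in [((153,105),(325,70)),((374,235),(195,285))]: pass
# handle right top edge yaw
d=ray(T,230+214/3,100+52/3,158)-ray(T,230+245/3,100+158/3,158);print('yaw',np.arctan2(d[1],d[0]),np.hypot(*d[:2]))
```

```text
knobtop [532.8 -16.  157.6]
[532.31115559 -15.76371258 161.        ] [535.55288667 -14.77305183 161.        ]
handletop [650.3 -53.4 154. ]
[649.17209338 -53.1875033  158.        ] [652.48514911 -51.31773764 158.        ]
Lrail far [476.2 -21.2 107.4]
Lrail near [514.8  -9.2 101.4]
[[ 0.95  -0.312 -0.   ]
 [-0.312 -0.95  -0.001]
 [ 0.     0.002 -1.   ]] [ 1.54210546e+00  3.59326040e-01  1.11483197e-02 -3.19342613e-04
 -1.22409791e+00 -2.88086379e-01]
yaw 0.27755808007120353 55.434926326176
```

```bash
cat >> h.py <<'E'
from scipy.spatial.transform import Rotation as Ro
def go(target,yaw=0.27):
    s=env.state();R=Ro.from_rotvec(s['eef_rot']);c,n=np.cos(yaw),np.sin(yaw)
    W=Ro.from_matrix(np.array([[-c,n,0],[-n,-c,0],[0,0,-1]]).T@np.diag([1,1,1])) if 0 else Ro.from_matrix(np.c_[[-c,-n,0],[n,-c,0],[0,0,-1]]) if np.linalg.det(np.c_[[-c,-n,0],[n,-c,0],[0,0,-1]])>0 else Ro.from_matrix(np.c_[[c,n,0],[n,-c,0],[0,0,-1]])
    print('turn',(R.inv()*W).as_rotvec().round(4),'shift',R.inv().apply(np.array(target)-s['position']).round(1))
    print('t',s['time_s'],'pos',np.round(s['position'],1),'F',np.round(s['force'],1),'w',s['width'],s['grasp_force'])
E
python3 -c "
from h import *
go([533.5,-15.5,290])"
```

```text
turn [ 1.500e-03  3.000e-04 -5.869e-01] shift [511.8 523.1  13.9]
t 0.1 pos [210.2 641.1 303. ] F [0.4 1.1 0.5] w 85.44211085344182 0.0
```

```bash
sed -i 's/^    W=.*/    W=Ro.from_matrix(np.c_[[c,n,0],[n,-c,0],[0,0,-1]])/' h.py
python3 -m handwheel '[[[0,0,-0.587],[512,523,14],85],[[0,0,-0.587],[512,523,14],85],[[0,0,-0.587],[512,523,14],85],[[0,0,-0.587],[512,523,14],85],[[0,0,-0.587],[512,523,14],85],[[0,0,-0.587],[512,523,14],85],[[0,0,-0.587],[512,523,14],85],[[0,0,-0.587],[512,523,14],85],[[0,0,-0.587],[512,523,14],85],[[0,0,-0.587],[512,523,14],85],[[0,0,-0.587],[512,523,14],85],[[0,0,-0.587],[512,523,14],85]]'
python3 -c "
from h import *
go([533.5,-15.5,290])"
```

```text
time_s: 1.6
position: [534.4, -17.5, 289.6]
eef_rot: [3.113, 0.421, -0.001]
force: [1.0, 0.8, -0.4]
width: 84.7
grasp_force: 0.0
turn [-0.      0.0005 -0.0012] shift [-0.3 -2.2 -0.4]
t 1.6 pos [534.4 -17.5 289.6] F [ 1.   0.8 -0.4] w 84.73067719739973 0.0
```

Run:
```python
from h import *
c=snap('wrist','w1')
P=lambda X:(lambda v:(c['fx']*v[0]/v[2]+c['cx'],c['fy']*v[1]/v[2]+c['cy']))(np.array(c['R'])@X+c['t'])
print('knob top pred',P(np.array([533.5,-15.5,161])),'handle',P(np.array([650.5,-52.5,158])))
```

```text
knob top pred (np.float64(248.7107455732454), np.float64(209.6267835621536)) handle (np.float64(345.4542600450485), np.float64(68.98561899060365))
```

View pics/w1.png

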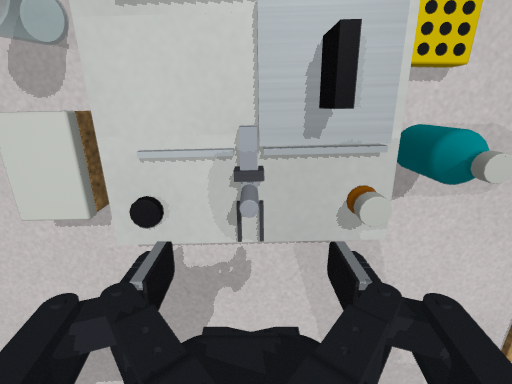

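The wrist view puts the knob top at (249,208), against a predicted (249,210). The handle top is at (348,64), against (345,69). The yaw agrees too, so I'll descend and grip the knob.

```bash
python3 -m handwheel '[[[0,0,0],[0,-2,30],60],[[0,0,0],[0,-2,60],60],[[0,0,0],[0,-2,80],60],[[0,0,0],[0,-2,87],60],[[0,0,0],[0,-2,87],60],[[0,0,0],[0,-2,87],10],[[0,0,0],[0,-2,87],10],[[0,0,0],[0,-2,87],10],[[0,0,0],[0,-2,87],10],[[0,0,0],[0,-2,87],10],[[0,0,0],[0,-2,87],10]]'
```

```text
time_s: 3.02
position: [534.3, -15.4, 204.1]
eef_rot: [3.109, 0.423, 0.002]
force: [5.1, -15.3, 0.2]
width: 14.3
grasp_force: 58.7
```

```bash
python3 -m handwheel '[[[0,0,0],[-6,0,0],10],[[0,0,0],[-12,0,0],10],[[0,0,0],[-18,0,0],10],[[0,0,0],[-24,0,0],10],[[0,0,0],[-30,0,0],10],[[0,0,0],[-34,0,0],10],[[0,0,0],[-36,0,0],10],[[0,0,0],[-36,0,0],10]]'
```

```text
time_s: 4.03
position: [499.5, -25.6, 204.2]
eef_rot: [3.108, 0.423, 0.002]
force: [6.2, -21.5, -0.0]
width: 14.5
grasp_force: 58.9
```

```bash
python3 -m handwheel '[[[0,0,0],[-2,0,0],10],[[0,0,0],[-4,0,0],10],[[0,0,0],[-4,0,0],10]]'; python3 -c "
from h import *
snap('top','top1')
a=ld('top1')['image'][100:270,200:370]
cv2.imwrite('pics/crop1.png',cv2.convertScaleAbs(cv2.resize(a[:,:,::-1],None,fx=3,fy=3),alpha=1.4))"
```

```text
time_s: 4.4
position: [497.6, -26.1, 204.3]
eef_rot: [3.109, 0.424, 0.008]
force: [15.3, -20.9, -8.1]
width: 14.2
grasp_force: 58.6
```

View pics/crop1.png

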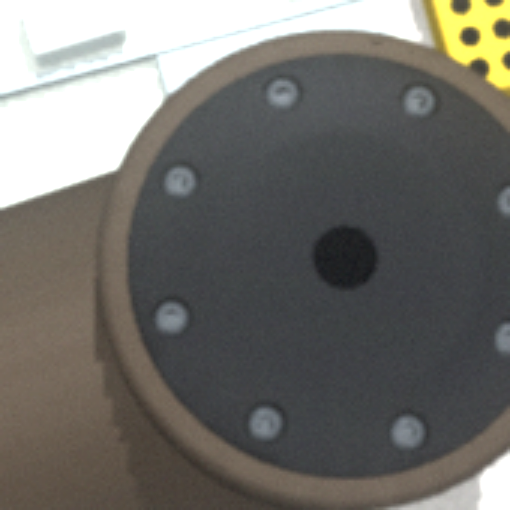

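The arm hides the bolt in this view. It has travelled 38 mm and the force rose, so it is at its stop. I'll release, rise, and look again with the wrist camera.

```bash
python3 -m handwheel '[[[0,0,0],[2,0,0],60],[[0,0,0],[2,0,0],60],[[0,0,0],[2,0,0],60],[[0,0,0],[2,0,0],60],[[0,0,0],[2,0,-30],60],[[0,0,0],[2,0,-80],60],[[0,0,0],[40,20,-86],60],[[0,0,0],[80,40,-86],60],[[0,0,0],[80,40,-86],60]]'; python3 -c "
from h import *
c=snap('wrist','w2')
go([650.5,-52.5,205])
P=lambda X:(lambda v:(c['fx']*v[0]/v[2]+c['cx'],c['fy']*v[1]/v[2]+c['cy']))(np.array(c['R'])@X+c['t'])
print('handle top',P(np.array([650.5,-52.5,158])))"
```

```text
time_s: 5.58
position: [584.6, -41.3, 287.9]
eef_rot: [3.113, 0.422, -0.001]
force: [-0.9, 0.1, -0.2]
width: 59.9
grasp_force: 0.0
turn [-0.0002  0.0016 -0.0006] shift [62.  28.9 82.8]
t 5.625 pos [583.2 -41.1 287.9] F [-0.3 -0.1 -0.9] w 59.87881936094103 0.0
handle top (np.float64(290.3972775380982), np.float64(131.532325183548))
```

View pics/w2.png

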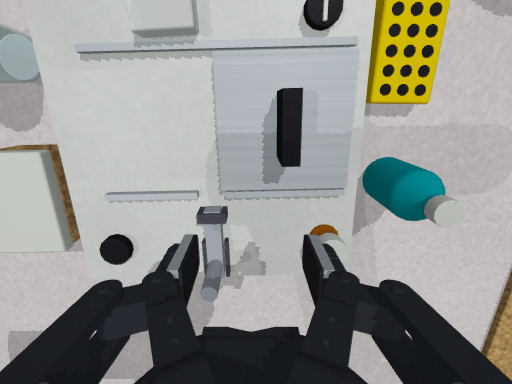

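The bolt now ends behind its strap at (212,215), so it is fully drawn. The lid is shut. The handle top is at about (292,126), against a predicted (290,132), a 3 mm difference. Next I'll grip the handle.

```bash
python3 -m handwheel '[[[0,0,0],[64,29,0],60],[[0,0,0],[64,29,0],60],[[0,0,0],[64,29,40],60],[[0,0,0],[64,29,75],60],[[0,0,0],[64,29,91],60],[[0,0,0],[64,29,91],60],[[0,0,0],[64,29,91],8],[[0,0,0],[64,29,91],8],[[0,0,0],[64,29,91],8],[[0,0,0],[64,29,91],8],[[0,0,0],[64,29,91],8],[[0,0,0],[64,29,91],8]]'
```

```text
time_s: 7.12
position: [652.5, -51.9, 199.4]
eef_rot: [3.112, 0.425, 0.003]
force: [-1.0, -0.2, 6.0]
width: 13.2
grasp_force: 58.6
```

```bash
python3 -m handwheel '[[[0,0,0],[0,-5,0],8],[[0,0,0],[0,-13,0],8],[[0,0,0],[0,-22,0],8],[[0,0,0],[0,-32,0],8],[[0,0,0],[0,-42,0],8],[[0,0,0],[0,-52,0],8],[[0,0,0],[0,-62,0],8],[[0,0,0],[0,-72,0],8],[[0,0,0],[0,-82,0],8],[[0,0,0],[0,-90,0],8],[[0,0,0],[0,-96,0],8],[[0,0,0],[0,-96,0],8]]'
```

```text
time_s: 8.62
position: [625.1, 40.2, 199.4]
eef_rot: [3.112, 0.425, -0.003]
force: [-10.1, -0.6, 12.2]
width: 13.2
grasp_force: 59.5
```

```bash
python3 -m handwheel '[[[0,0,0],[0,-2,0],8],[[0,0,0],[0,-4,0],8],[[0,0,0],[0,-4,0],8],[[0,0,0],[0,-4,0],8]]'
```

```text
time_s: 9.12
position: [624.4, 42.6, 199.4]
eef_rot: [3.11, 0.424, -0.003]
force: [-5.5, -8.0, 10.7]
width: 13.1
grasp_force: 59.6
```

```bash
python3 -m handwheel '[[[0,0,0],[0,1,0],50],[[0,0,0],[0,1,0],50],[[0,0,0],[0,1,0],50],[[0,0,0],[0,1,0],50],[[0,0,0],[0,1,-30],50],[[0,0,0],[0,1,-80],50],[[0,0,0],[-40,1,-120],50],[[0,0,0],[-80,1,-120],50],[[0,0,0],[-80,1,-120],50],[[0,0,0],[-80,1,-120],50]]'; python3 -c "
from h import *
snap('wrist','w3')"
```

```text
time_s: 10.38
position: [548.7, 22.3, 318.2]
eef_rot: [-3.113, -0.423, -0.001]
force: [0.8, 0.1, 0.3]
width: 49.8
grasp_force: 0.0
```

View pics/w3.png

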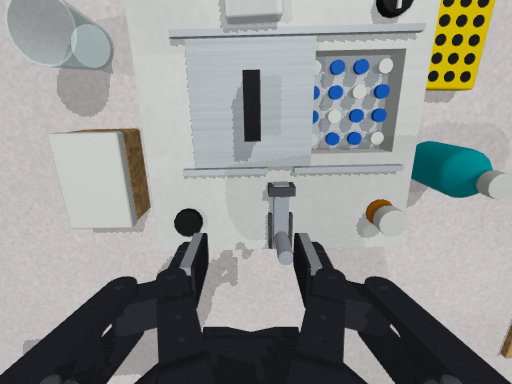

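The lid is fully open: its handle is at (252,105), and the tubes show at about (350,100). The bolt is still drawn, with its knob at (285,250). The gripper is about 80 mm above everything and touching nothing.

```bash
python3 -c "
from rig import env
print(env.hand_in())"
```

```text
the job is handed in; nothing more can be done
None
```

I drew the bolt back about 38 mm to its stop, slid the lid open about 98 mm to its stop, let go with the gripper clear of everything, and handed the job in at about 10.4 s; no verdict was returned.

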